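# Lift the coated bolt out with tongs and hold it over the drain dish

### The job

The red-headed bolt standing in the blue crate is freshly coated: pick up the spring tongs from their rest and, with the tongs alone, draw this bolt up out of the black insert and bring it over the metal dish. Finish while still holding it there, squeezed in the tongs, head up and roughly upright, over the middle part of the dish with its lower end at least 8 cm above the bench. Do not touch the red bolt with the gripper or the arm, and leave the black bolts standing in their holes.

Things in the scene. Friction and masses are not known exactly. Their poses are not given: they have to be found in the camera images.
- tongs_grip (a point): Centre between the green grip pads of the steel spring tongs, half-way up; the pads' underside is 30 mm above the bench on the rest, free space below. x: along the tongs to the jaws; y: to the left arm; z up. Pads 40 mm long, 24 high, outer faces 52 mm apart when open, 36 (parallel) with a 12 mm shank in the jaws, 33 fully shut. Squeeze them to close the jaws; they spring open.
- tongs_jaw (a point): Midway between the black rubber jaws of the tongs, 105 mm ahead of tongs_grip along x, 2 mm lower; same axes. Jaws 40 mm long (20 either side of this point), 20 high; gap 44 mm when open (62 over their outsides), 5 fully shut.
- tongs: The tongs as a whole, 235 mm long, 120 g; origin on the centre line at the pads' underside, 12 mm below tongs_grip; same axes. Both arms move alike. Spring: about 4 N on each pad starts the movement, 8 N closes the jaws to 12 mm, half of any further force presses on the item. Squeezed to 46 mm over the pads, the jaw gap is about 32 mm.
- tongs_left: Left arm (+y) of the tongs with its green pad and rubber jaw; origin as tongs; it pivots in the spine, 100 mm behind.
- tongs_right: Right arm (-y) of the tongs with its green pad and rubber jaw; origin as tongs; it pivots in the spine, 100 mm behind.
- rest: Fixed dark wooden rest the tongs lie loose on: base plate 240 x 70 x 6 mm and two saddles, tops 30 mm above the bench, one under the spine, one 59 to 81 mm ahead of its origin; origin on the bench, roughly under tongs_grip, x along the rest.
- red_bolt_center (a point): Centre of the upright red-headed flange bolt, half-way up its 104 mm; z to the head. Steel shank 12 mm in diameter from 52 mm below to 38 mm above this point, then red flange 24 mm in diameter and red hexagon head 19 mm wide. 80 to 130 g. It stands loosely in a 30 mm deep square hole (1 mm play each side), 60 mm of shank showing.
- red_bolt_foot (a point): Lower end of the red bolt's shank, on its axis, 52 mm below its centre; z points to the head.
- red_bolt: The red bolt as a whole; origin at its lower end.
- black_bolt1_center (a point): Centre of a bolt of the same size with a black head, standing in another hole of the same row; half-way up. A bystander.
- black_bolt2_center (a point): Centre of a bolt of the same size with a black head, standing in another hole of the same row; half-way up. A bystander.
- black_bolt3_center (a point): Centre of a bolt of the same size with a black head, standing in another hole of the same row; half-way up. A bystander.
- crate: Fixed blue crate 180 mm (x) by 250 mm (y), rim 60 mm high, with a black slotted insert, top 51 mm above the bench; origin under its centre on the bench. One row of four holes 55 mm apart along its y axis, 35 mm to the -x side (robot side) of the centre, holds the four bolts in any order; the row is free from the -x side.
- dish: Fixed round metal drain dish, 150 mm across the rim, 28 mm high, empty; origin under its centre on the bench.
Not all that is in view belongs to the job. Leave any green look-alike of the part that bears black_bolt2_center alone. What is shaped like the rest but turquoise is not meant.

How it is judged:
By the outcome, as a careful person would: the job done as asked, in the order asked, and still so for the second after the job is handed in, while the arm keeps its last pose, push and grip.
It also fails if it takes over 45 s, if anything falls off the work surface, if the arm or the gripper's body presses on something with over 40 N, if the wrist force passes 120 N, or if a joint passes its speed limit or range.

### The arm

A 6-joint arm with a two-finger parallel gripper is mounted at the origin on the work surface. World frame = base frame: x ahead of the robot, y to its left, z up, the work surface at z = 0. Lengths are in mm, angles in degrees, forces in N, time in s.
With the tool pointing down it reaches from about 250 to 850 mm from the base axis. Payload 12.5 kg.
Tool frame: the origin (TCP) lies at the very end of the fingers, on their centre line; the grasp point (between the pads) lies 19 mm behind it; z points along the fingers, y is the line along which they close (so a half turn about z gives the same grasp; the last joint's range is limited). The gripper opens to 93 mm and grips with 3 to 60 N. Pads are 15 mm wide; open, the fingers measure 128 mm over their backs; the gripper's body (75 mm by 188 mm) begins 65 mm behind the grasp point.
Start: joints at [-72.685, 20.094, 94.641, -0, 65.266, -4.847], TCP at [207.492, -509.344, 218.633] pointing down, gripper open.
Joint ranges: [-157.81, 157.81], [-45, 120.19], [0.68, 151.7], [-89.99, 269.99], [4.06, 180], [-164.3, 164.3]. Speed limits (degrees/s): [127.2, 127.2, 159.86, 180, 180, 180].

### API

Orientations are given as a 3x3 rotation matrix whose columns are the frame's x, y, z axes.
In Python, from cell import r, cams gives the robot as it stands.
- The arm moves only by the tool play_rows, never from a script. Its argument "rows" is a list of rows, each an object of numbers: "x", "y", "z": the shift along the tool's x, y, z in mm; "roll": the turn about the tool's z in degrees. In form: [{"x": .., "y": .., "z": .., "roll": ..}, ...]. A call has 1 to 8 rows; each row is the pose to reach, as a shift and turn from the pose commanded when the call began, along the tool's axes at that moment; what a row does not reach only later rows make up. A row lasts 1/12 s, in which the tool goes at most 41.7 mm and 7.16 degrees, less where a joint would pass 70% of its speed; a pose out of reach is approached as far as the arm can. A call with a gripper value outside its range is refused whole. "jaw" is the gripper command: -1 is fully open, 1 is shut, values between are in proportion, set as the call begins (left out, the last holds). The fingers move at their own pace and stop on an object; "squeeze" is the grip in N (left out, the last holds). Time passes only in rows, so rows that repeat a pose let the fingers close. It gives the time, the measured TCP pose, the force, the opening and the grip force at its end, in the units of the state.
- r.get_obs(): the state, without advancing time (a new reading comes with each control period).
- cams.capture(name): name is "side" or "top" or "wrist"; returns a dict with "frame" (384x512x3 uint8, blue, green, red), "fx", "fy", "cx", "cy" (pixels), "R" (3x3) and "t" (3): a world point X has camera coordinates R X + t. Camera axes: x right, y down, z forward; pixel columns grow to the right and rows downward; lengths in mm; the calibration is good to about 2 mm. A picture is of the moment at which its call begins. There is no depth.
- r.hand_in(): hands the job in; it is judged then, once.
The state is a dict: "time": time; "joint_pos": joint angles; "joint_vel": joint speeds; "effort": joint torques, N m; "position": TCP position; "tool_rot": TCP orientation; "contact_force": force on the tool from outside, world axes, zero at the start; "wrist_torque": the same for the moment, N m; "gripper_width": opening from 0.0 (shut) to 1.0 (fully open); "grip_force": force on a finger pad.
Only numpy, scipy, OpenCV 4.12 (cv2) and the standard library are available. Lean on these libraries where they do the work, as an engineer would, in place of code of your own. Each camera call takes 0.05 s, during which the arm holds its last target. There are 200 camera calls.

## Working session

There is one attempt and no reset: what is moved stays moved. The work goes in short steps, Python scripts to look and compute and a tool call to move; the robot and the scene stay as the last step left them, time stands still between calls to the robot, and variables do not carry over. Pictures are saved under pics/ and viewed, at most 12 in all, crops included, and the job is handed in when it is done.

Besides the shell and the picture viewer there is one more tool, called after "Emit:" as name(argument=value, ...), one argument or row to a line, values as JSON. play_rows: Moves the arm, as the interface text tells. Its arguments: {"type":"object","properties":{"rows":{"type":"array","items":{"type":"object","properties":{"x":{"type":"number"},"y":{"type":"number"},"z":{"type":"number"},"roll":{"type":"number"}}}},"jaw":{"type":"number"},"squeeze":{"type":"number"}},"required":["rows"]}

```bash
mkdir -p pics; ls
cat > h.py <<'E'
import numpy as np, cv2
from cell import r, cams
def snap(n,f):
    c=cams.capture(n); cv2.imwrite('pics/'+f,c['frame']); np.savez('pics/'+f+'.npz',**c); return c
def back(c,u,v,z):
    R=np.array(c['R']);t=np.array(c['t']);o=-R.T@t
    d=R.T@np.array([(u-c['cx'])/c['fx'],(v-c['cy'])/c['fy'],1]); return o+d*(z-o[2])/d[2]
def proj(c,X):
    p=np.array(c['R'])@np.array(X)+np.array(c['t']); return p[:2]/p[2]*[c['fx'],c['fy']]+[c['cx'],c['cy']]
E
python3 - <<'E'
from h import *
for n in('top','side'):
    c=snap(n,n+'1.png'); print(n,-c['R'].T@c['t'],c['R'].tolist(),c['fx'])
print(r.get_obs())
E
```

```text
pics
top [ 325.2678076     1.37037301 1365.07364086] [[0.020517748042096128, -0.9996859249020854, 0.014390051005546602], [-0.9943793195588619, -0.021899917536930314, -0.10358649740931493], [0.10386910440037221, -0.012183807472905173, -0.994516346766873]] 457.4779780951729
side [172.20953312 911.17730442 653.54526747] [[-0.9516471420736817, -0.30690454307922294, -0.013316096287078544], [-0.14641406997288375, 0.49125382643558013, -0.8586225003611169], [0.27005672940508046, -0.8151559847352741, -0.5124354432055779]] 429.7272422855496
{'time': 0.1, 'joint_pos': array([-7.26872663e+01,  2.01223997e+01,  9.46728178e+01,  1.37299493e-03,
        6.52688846e+01, -4.84743757e+00]), 'joint_vel': array([-0.06291374,  0.01890111, -0.016785  ,  0.07837331, -0.01262589,
       -0.01210631]), 'effort': array([ 1.51046163e-03, -4.98028815e+01, -2.85703593e+01,  7.00526917e-02,
        2.38629448e-02, -1.55804372e-05]), 'position': array([ 207.38911584, -509.05186275,  218.14738163]), 'tool_rot': array([[ 9.26136819e-01,  3.77187613e-01, -3.12158921e-04],
       [ 3.77187725e-01, -9.26136203e-01,  1.07458255e-03],
       [ 1.16217551e-04, -1.11295298e-03, -9.99999374e-01]]), 'contact_force': array([ 0.59165203,  0.34957404, -0.58801982]), 'wrist_torque': array([ 0.01833192,  0.00893555, -0.0189815 ]), 'grip_force': 0.0, 'gripper_width': 1.0007599305458894}
```

View pics/top1.png

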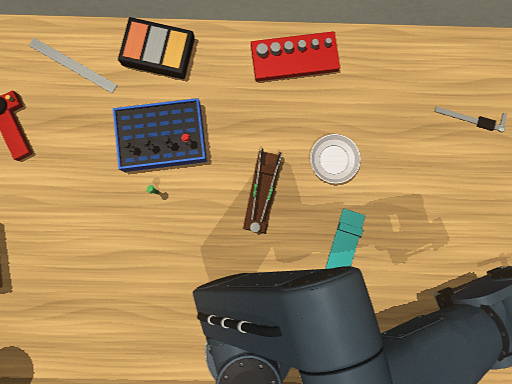

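View pics/side1.png

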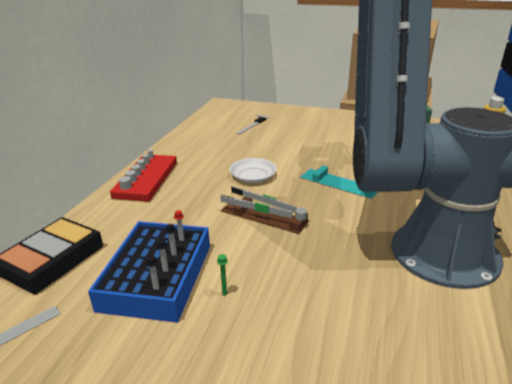

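The top view shows the tongs from spine (255,227) to jaws (270,155), the red bolt head at (186,138), which is the right-hand end of the row, and the dish at (335,158). A green decoy bolt stands at (152,188) and the turquoise rest is at (345,240). Next I'll measure these by colour.

Run:
```python
from h import *
L=lambda f:dict(np.load('pics/'+f+'.npz'))
c=L('top1.png'); f=c['frame']; hsv=cv2.cvtColor(f,cv2.COLOR_BGR2HSV)
def blobs(c,lo,hi,x0,x1,y0,y1,mn=3):
    m=cv2.inRange(cv2.cvtColor(c['frame'],cv2.COLOR_BGR2HSV),lo,hi); k=np.zeros_like(m);k[y0:y1,x0:x1]=m[y0:y1,x0:x1]
    n,l,s,ce=cv2.connectedComponentsWithStats(k); return [(s[i,4],ce[i].round(1)) for i in range(1,n) if s[i,4]>=mn]
for a,uv in blobs(c,(45,80,40),(80,255,255),235,290,140,240): print('green',a,uv,back(c,*uv,50).round(1))
for a,uv in blobs(c,(0,150,60),(6,255,255),170,200,125,155): print('red',a,uv,back(c,*uv,122).round(1))
m=cv2.inRange(hsv,(105,120,60),(125,255,255));m[:90]=0;m[180:]=0;m[:,:100]=0;m[:,215:]=0
ct=cv2.convexHull(np.vstack(cv2.findContours(m,0,2)[0]));q=cv2.minAreaRect(ct);print(q,[back(c,*p,50).round(0) for p in cv2.boxPoints(q)])
g=cv2.resize(f[140:245,235:300],None,fx=5.5,fy=5.5,interpolation=2);h=cv2.resize(f[90:195,105:220],None,fx=3.5,fy=3.5,interpolation=2)
o=np.zeros((580,800,3),np.uint8);o[:g.shape[0],:g.shape[1]]=g;o[:h.shape[0],g.shape[1]:g.shape[1]+h.shape[1]]=h
cv2.imwrite('pics/z.png',o)
print('dish',back(c,335,159,28))
s=L('side1.png')
for a,uv in blobs(s,(0,150,60),(6,255,255),165,195,200,230): print('sred',a,uv,back(s,*uv,122).round(1))
for a,uv in blobs(s,(45,80,40),(80,255,255),220,310,180,225): print('sgreen',a,uv,back(s,*uv,42).round(1))
```

```text
green 34 [254.5 190.1] [460.6  -4.5  50. ]
green 30 [270.  193.3] [452.3 -49.5  50. ]
red 55 [185.2 137.3] [595.4 190.1 122. ]
((158.7440185546875, 134.82423400878906), (64.0874252319336, 87.51409912109375), 83.2901611328125) [array([693., 420.,  50.]), array([730., 166.,  50.]), array([541., 138.,  50.]), array([505., 388.,  50.])]
dish [ 560.83079907 -241.37388148   28.        ]
sred 59 [178.1 214.9] [594.8 198.9 122. ]
sgreen 16 [269.4 196.4] [458.2 -65.   42. ]
sgreen 111 [261.3 207.6] [462.5  -3.7  42. ]
```

View pics/z.png

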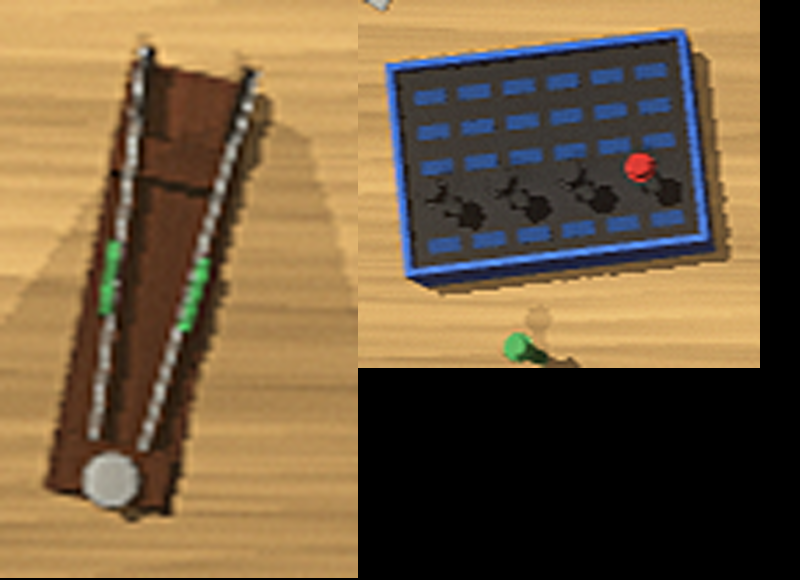

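The zoom shows the tongs lying loose with their pads at crop (110,277) and (195,295), jaws pointing up the picture, and the red bolt at the -y end of the row. The crate's yaw is about +8°. The red bolt measures about (595,191), which agrees with the hole layout. The tongs' grip point is about (456,-27), yaw about -10°. I'll move above the tongs.

Emit:
play_rows(
  rows=[
    {"x": 206, "y": -176, "z": 10, "roll": 16},
    {"x": 206, "y": -176, "z": 10, "roll": 16},
    {"x": 412, "y": -352, "z": 20, "roll": 32.6},
    {"x": 412, "y": -352, "z": 20, "roll": 32.6},
    {"x": 412, "y": -352, "z": 20, "roll": 32.6},
    {"x": 412, "y": -352, "z": 20, "roll": 32.6},
    {"x": 412, "y": -352, "z": 20, "roll": 32.6},
    {"x": 412, "y": -352, "z": 20, "roll": 32.6},
  ],
  jaw=-1,
)

```text
time: 0.77
position: [357.9, -217.3, 206.5]
tool_rot: [[0.983, -0.182, -0.0], [-0.182, -0.983, 0.0], [-0.0, -0.0, -1.0]]
contact_force: [1.4, -0.9, 0.0]
gripper_width: 1.001
grip_force: 0.0
```

Emit:
play_rows(
  rows=[
    {"x": 62, "y": -205, "z": 30},
    {"x": 62, "y": -205, "z": 30},
    {"x": 62, "y": -205, "z": 30},
    {"x": 62, "y": -205, "z": 30},
    {"x": 62, "y": -205, "z": 30},
    {"x": 62, "y": -205, "z": 30},
    {"x": 62, "y": -205, "z": 30},
    {"x": 62, "y": -205, "z": 30},
  ],
)

```text
$.rows[0]: bad value
```

Run:
```python
from h import *
o=r.get_obs();print(o['position'],o['joint_pos'])
c=snap('wrist','w1.png'); print(-c['R'].T@c['t'])
f=c['frame'].copy();m=cv2.inRange(cv2.cvtColor(f,cv2.COLOR_BGR2HSV),(45,80,40),(80,255,255))
n,l,s,ce=cv2.connectedComponentsWithStats(m)
for i in range(1,n):
    if s[i,4]>60: print(s[i],ce[i].round(1),back(c,*ce[i],54).round(1),back(c,*ce[i],42).round(1))
```

```text
[ 357.87801971 -217.28729529  206.50687245] [-3.76420086e+01  7.09745102e+00  1.13552703e+02  1.95588272e-03
  5.93524520e+01  6.28215569e+01]
[ 428.87864747 -230.40183848  372.54955555]
[ 87 104  17  38 525] [ 95.5 122.2] [455.8 -47.9  54. ] [456.8 -41.   42. ]
[ 53 107  13  34 162] [ 58.9 123.5] [462.1  -6.1  54. ] [463.3   2.3  42. ]
```

View pics/w1.png

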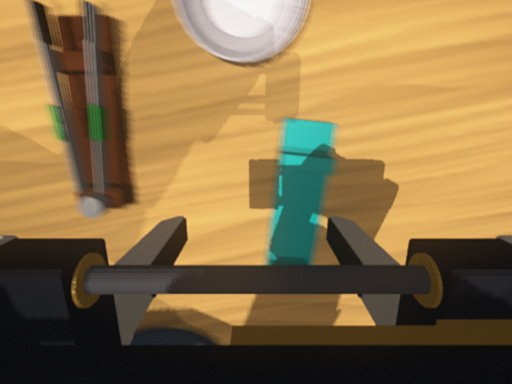

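The wrist picture shows the tongs at the upper left, with pads at (95,122) and (59,123), and confirms their position to within a few mm. The move was refused, probably because roll was missing.

Emit:
play_rows(
  rows=[
    {"x": 62, "y": -205, "z": 30, "roll": 0},
    {"x": 62, "y": -205, "z": 30, "roll": 0},
    {"x": 62, "y": -205, "z": 30, "roll": 0},
    {"x": 62, "y": -205, "z": 30, "roll": 0},
    {"x": 62, "y": -205, "z": 30, "roll": 0},
    {"x": 62, "y": -205, "z": 30, "roll": 0},
    {"x": 62, "y": -205, "z": 30, "roll": 0},
    {"x": 62, "y": -205, "z": 30, "roll": 0},
  ],
)

```text
time: 1.48
position: [455.3, -29.0, 176.4]
tool_rot: [[0.984, -0.18, -0.001], [-0.18, -0.984, -0.0], [-0.001, 0.0, -1.0]]
contact_force: [0.4, 0.0, -0.2]
gripper_width: 1.001
grip_force: 0.0
```

Run:
```python
from h import *
o=r.get_obs();p=o['position'];T=o['tool_rot'];print(p,o['joint_pos'][5])
c=snap('wrist','w2.png')
f=c['frame'].copy();m=cv2.inRange(cv2.cvtColor(f,cv2.COLOR_BGR2HSV),(45,80,40),(80,255,255))
n,l,s,ce=cv2.connectedComponentsWithStats(m)
for i in range(1,n):
    if s[i,4]>60: print(s[i],[ (T.T@(back(c,*ce[i],z)-p)).round(1) for z in (54,42)])
```

```text
[455.34349018 -29.03050204 176.37943105] 90.88843729013404
[231 163   8  36 163] [array([  3.9, -23.5, 122.4]), array([  1.1, -24.5, 134.4])]
[273 163   8  37 188] [array([  3. ,  21.8, 122.4]), array([1.000e-01, 2.270e+01, 1.344e+02])]
```

View pics/w2.png

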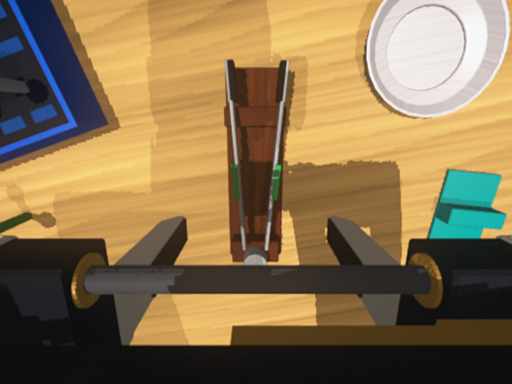

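The tongs are centred between the fingers (pads at (235,181) and (277,181), spine (256,256)) and aligned with them. I'll descend and close to 46 mm over the pads.

Emit:
play_rows(
  rows=[
    {"x": 2, "y": -1, "z": 35, "roll": 0},
    {"x": 2, "y": -1, "z": 70, "roll": 0},
    {"x": 2, "y": -1, "z": 105, "roll": 0},
    {"x": 2, "y": -1, "z": 130, "roll": 0},
    {"x": 2, "y": -1, "z": 145, "roll": 0},
    {"x": 2, "y": -1, "z": 152, "roll": 0},
    {"x": 2, "y": -1, "z": 152, "roll": 0},
    {"x": 2, "y": -1, "z": 152, "roll": 0},
  ],
)

```text
time: 2.2
position: [458.1, -29.1, 25.3]
tool_rot: [[0.983, -0.182, 0.001], [-0.182, -0.983, -0.0], [0.001, 0.0, -1.0]]
contact_force: [0.3, 0.7, -0.7]
gripper_width: 0.999
grip_force: 0.0
```

Emit:
play_rows(
  rows=[
    {"x": 0, "y": 0, "z": 0, "roll": 0},
    {"x": 0, "y": 0, "z": 0, "roll": 0},
    {"x": 0, "y": 0, "z": 0, "roll": 0},
    {"x": 0, "y": 0, "z": 0, "roll": 0},
    {"x": 0, "y": 0, "z": 0, "roll": 0},
    {"x": 0, "y": 0, "z": 0, "roll": 0},
  ],
  jaw=0.03,
  squeeze=20,
)

```text
time: 2.7
position: [458.0, -28.2, 24.8]
tool_rot: [[0.983, -0.181, 0.0], [-0.181, -0.983, -0.0], [0.0, -0.0, -1.0]]
contact_force: [0.1, 0.7, -0.1]
gripper_width: 0.622
grip_force: 0.0
```

Emit:
play_rows(
  rows=[
    {"x": 0, "y": 0, "z": 0, "roll": 0},
    {"x": 0, "y": 0, "z": 0, "roll": 0},
    {"x": 0, "y": 0, "z": 0, "roll": 0},
    {"x": 0, "y": 0, "z": 0, "roll": 0},
    {"x": 0, "y": 0, "z": 0, "roll": 0},
    {"x": 0, "y": 0, "z": 0, "roll": 0},
  ],
)

```text
time: 3.2
position: [458.1, -28.3, 24.7]
tool_rot: [[0.983, -0.181, 0.0], [-0.181, -0.983, -0.0], [0.0, -0.0, -1.0]]
contact_force: [1.3, 0.3, 1.4]
gripper_width: 0.491
grip_force: 6.2
```

Emit:
play_rows(
  rows=[
    {"x": 0, "y": 0, "z": -3, "roll": 0},
    {"x": 0, "y": 0, "z": -8, "roll": 0},
    {"x": 0, "y": 0, "z": -16, "roll": 0},
    {"x": 0, "y": 0, "z": -28, "roll": 0},
    {"x": 0, "y": 0, "z": -42, "roll": 0},
    {"x": 0, "y": 0, "z": -56, "roll": 0},
    {"x": 0, "y": 0, "z": -68, "roll": 0},
    {"x": 0, "y": 0, "z": -76, "roll": 0},
  ],
  jaw=0.05,
)

```text
time: 3.87
position: [458.1, -28.2, 102.3]
tool_rot: [[0.983, -0.181, 0.001], [-0.181, -0.983, -0.0], [0.001, -0.0, -1.0]]
contact_force: [0.7, -0.5, -1.0]
gripper_width: 0.476
grip_force: 5.4
```

Run:
```python
from h import *
print(r.get_obs()['position'])
a=snap('side','s2.png')['frame'];b=snap('wrist','w3.png')['frame']
cv2.imwrite('pics/v2.png',np.hstack([cv2.resize(a[120:330,150:400],None,fx=1.6,fy=1.6),cv2.resize(b,None,fx=.75,fy=.75)[:288].copy() if 0 else cv2.resize(b,(400,336))]))
```

```text
[458.09333349 -28.24734084 102.25474708]
```

View pics/v2.png

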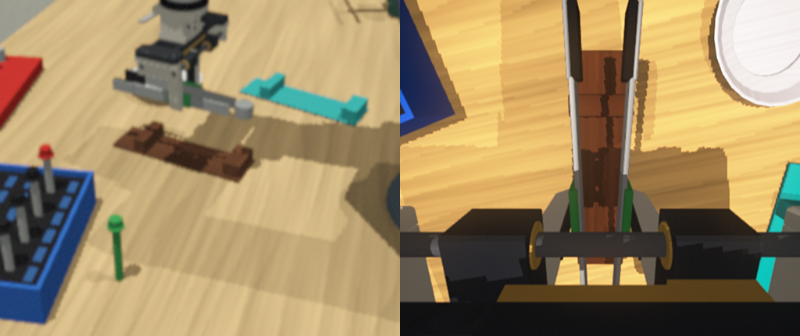

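The tongs are off the rest and level in the fingers. In the wrist half of the picture the jaws are at about (575,40) and (630,40). I'll move to the pre-insertion pose in front of the red bolt.

Emit:
play_rows(
  rows=[
    {"x": -8, "y": -20, "z": -10, "roll": -2},
    {"x": -16, "y": -48, "z": -20, "roll": -5},
    {"x": -26, "y": -76, "z": -20, "roll": -8},
    {"x": -36, "y": -104, "z": -20, "roll": -11},
    {"x": -46, "y": -132, "z": -20, "roll": -14},
    {"x": -56, "y": -160, "z": -20, "roll": -16.6},
    {"x": -63, "y": -178, "z": -20, "roll": -18.6},
    {"x": -66, "y": -186, "z": -20, "roll": -18.6},
  ],
)

```text
time: 4.63
position: [425.7, 168.5, 120.0]
tool_rot: [[0.989, 0.146, -0.001], [0.146, -0.989, -0.0], [-0.001, -0.0, -1.0]]
contact_force: [-0.1, 0.6, -1.3]
gripper_width: 0.476
grip_force: 5.4
```

Emit:
play_rows(
  rows=[
    {"x": 0, "y": 0, "z": 0, "roll": 0},
    {"x": 0, "y": 0, "z": 0, "roll": 0},
  ],
)

```text
time: 4.8
position: [426.5, 166.2, 120.3]
tool_rot: [[0.99, 0.142, -0.001], [0.142, -0.99, -0.0], [-0.001, 0.0, -1.0]]
contact_force: [0.1, -0.6, -1.4]
gripper_width: 0.472
grip_force: 5.4
```

Run:
```python
from h import *
o=r.get_obs();print(o['position'],o['tool_rot'][:2,0])
c=snap('wrist','w4.png');t=snap('top','t4.png')
p=o['position'];T=o['tool_rot']
m=cv2.inRange(cv2.cvtColor(c['frame'],cv2.COLOR_BGR2HSV),(0,150,60),(6,255,255))
n,l,s,ce=cv2.connectedComponentsWithStats(m)
for i in range(1,n):
    if s[i,4]>60: print(s[i],ce[i],[ (T.T@(back(c,*ce[i],z)-p)).round(1) for z in (122,117)],back(c,*ce[i],120))
print('jaw exp',[proj(c,p+T@np.array([x,0,0])+[0,0,15]) for x in (85,105,125)])
```

```text
[426.50602211 166.23493994 120.2544212 ] [0.98992769 0.14157209]
jaw exp [array([256.35000294,  90.9442664 ]), array([256.33084567,  49.28475325]), array([256.31017841,   4.34163043])]
```

View pics/w4.png

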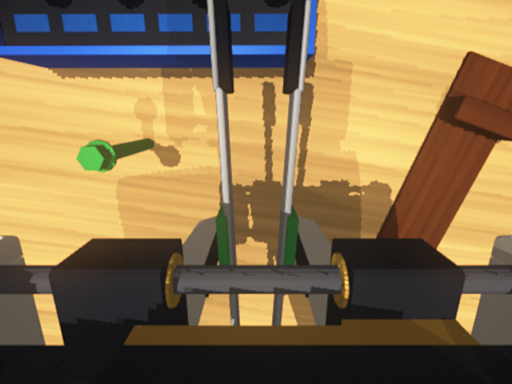

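In this view the jaw centre line is at column 258 (expected 256), and the crate edge at row ~50 is square to the tongs. By calculation the jaw line passes within 1 mm of the bolt. I'll go down 50 and then forward 65.

Emit:
play_rows(
  rows=[
    {"x": 0, "y": 0, "z": 15, "roll": 0},
    {"x": 0, "y": 0, "z": 32, "roll": 0},
    {"x": 0, "y": 0, "z": 45, "roll": 0},
    {"x": 0, "y": 0, "z": 50, "roll": 0},
    {"x": 5, "y": 0, "z": 50, "roll": 0},
    {"x": 12, "y": 0, "z": 50, "roll": 0},
    {"x": 20, "y": 0, "z": 50, "roll": 0},
    {"x": 25, "y": 0, "z": 50, "roll": 0},
  ],
)

```text
time: 5.57
position: [453.3, 170.4, 71.5]
tool_rot: [[0.99, 0.142, 0.002], [0.142, -0.99, 0.001], [0.002, -0.0, -1.0]]
contact_force: [0.5, -0.8, -2.2]
gripper_width: 0.479
grip_force: 5.4
```

Run:
```python
from h import *
o=r.get_obs();p=o['position'];T=o['tool_rot'];print(p,T[:2,0],o['contact_force'])
t=snap('top','t5.png');s=snap('side','s5.png')
jaw=p+T@np.array([105,0,0])+[0,0,15]
def red(c,x0,x1,y0,y1):
    m=cv2.inRange(cv2.cvtColor(c['frame'],cv2.COLOR_BGR2HSV),(0,150,60),(6,255,255));k=0*m;k[y0:y1,x0:x1]=m[y0:y1,x0:x1]
    return cv2.connectedComponentsWithStats(k)
for c,w in((t,(170,205,120,155)),(s,(160,200,195,235))):
    n,l,st,ce=red(c,*w); print([(st[i],ce[i].round(1),back(c,*ce[i],118)) for i in range(1,n) if st[i,4]>8], 'jaw px',proj(c,jaw),jaw)
a=cv2.resize(t['frame'][110:180,150:250],None,fx=4,fy=4,interpolation=2);b=cv2.resize(s['frame'][180:280,130:270],(400,286),interpolation=2)
cv2.imwrite('pics/v5.png',np.hstack([a,cv2.copyMakeBorder(b[:280],0,0,0,0,0)]))
```

```text
[453.32512297 170.36981766  71.47100761] [0.98992182 0.1415978 ] [ 0.45562655 -0.82400796 -2.21566004]
[(array([181, 134,   9,   8,  56], dtype=int32), array([185.1, 137.3]), array([596.16343182, 190.98008788, 118.        ]))] jaw px [188.21066144 153.29039584] [557.26691426 185.23758712  86.70221028]
[(array([175, 211,   8,   9,  57], dtype=int32), array([178.2, 214.8]), array([597.8814949 , 193.24908027, 118.        ]))] jaw px [197.20866725 227.1953533 ] [557.26691426 185.23758712  86.70221028]
```

View pics/v5.png

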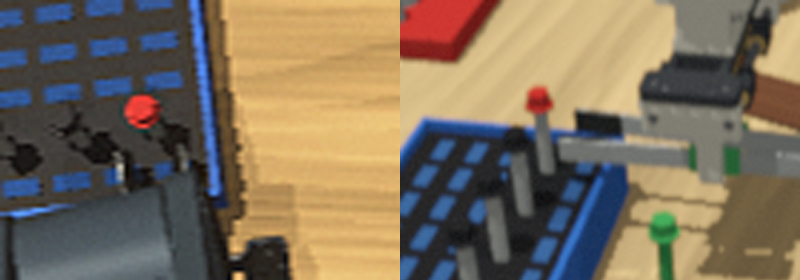

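The jaw tips are at crop (118,155) and (183,150), straddling the line to the red head at (141,112). The side view shows the jaws level with the middle of the shank. The remaining distance is 39 mm forward and about 1 mm to the left.

Emit:
play_rows(
  rows=[
    {"x": 5, "y": -1, "z": 0, "roll": 0},
    {"x": 12, "y": -1, "z": 0, "roll": 0},
    {"x": 20, "y": -1, "z": 0, "roll": 0},
    {"x": 28, "y": -1, "z": 0, "roll": 0},
    {"x": 34, "y": -1, "z": 0, "roll": 0},
    {"x": 38, "y": -1, "z": 0, "roll": 0},
    {"x": 40, "y": -1, "z": 0, "roll": 0},
    {"x": 40, "y": -1, "z": 0, "roll": 0},
  ],
)

```text
time: 6.33
position: [491.1, 176.9, 70.5]
tool_rot: [[0.99, 0.142, -0.0], [0.142, -0.99, 0.0], [-0.0, -0.0, -1.0]]
contact_force: [-0.5, 0.5, -0.6]
gripper_width: 0.477
grip_force: 5.4
```

Emit:
play_rows(
  rows=[
    {"x": 0, "y": 0, "z": 0, "roll": 0},
    {"x": 0, "y": 0, "z": 0, "roll": 0},
    {"x": 0, "y": 0, "z": 0, "roll": 0},
    {"x": 0, "y": 0, "z": 0, "roll": 0},
    {"x": 0, "y": 0, "z": 0, "roll": 0},
    {"x": 0, "y": 0, "z": 0, "roll": 0},
  ],
  jaw=0.2,
  squeeze=30,
)

```text
time: 6.83
position: [490.8, 176.9, 70.6]
tool_rot: [[0.99, 0.142, -0.0], [0.142, -0.99, 0.0], [-0.0, -0.0, -1.0]]
contact_force: [-0.5, 0.1, -0.9]
gripper_width: 0.406
grip_force: 7.2
```

Emit:
play_rows(
  rows=[
    {"x": 0, "y": 0, "z": 0, "roll": 0},
    {"x": 0, "y": 0, "z": 0, "roll": 0},
    {"x": 0, "y": 0, "z": 0, "roll": 0},
    {"x": 0, "y": 0, "z": 0, "roll": 0},
    {"x": 0, "y": 0, "z": 0, "roll": 0},
    {"x": 0, "y": 0, "z": 0, "roll": 0},
  ],
  jaw=0.4,
  squeeze=40,
)

```text
time: 7.33
position: [490.9, 176.8, 70.6]
tool_rot: [[0.99, 0.142, 0.0], [0.142, -0.99, -0.0], [0.0, 0.0, -1.0]]
contact_force: [-0.3, -0.5, -0.8]
gripper_width: 0.379
grip_force: 40.0
```

Run:
```python
from h import *
o=r.get_obs();print(o['contact_force'],o['wrist_torque'])
t=snap('top','t6.png');s=snap('side','s6.png')
a=cv2.resize(t['frame'][110:180,150:250],None,fx=4,fy=4,interpolation=2);b=cv2.resize(s['frame'][180:280,130:270],(400,286),interpolation=2)
cv2.imwrite('pics/v6.png',np.hstack([a,b[:280]]))
```

```text
[-0.26804841 -0.45253663 -0.83376881] [-0.13528332 -0.06183128 -0.05109242]
```

View pics/v6.png

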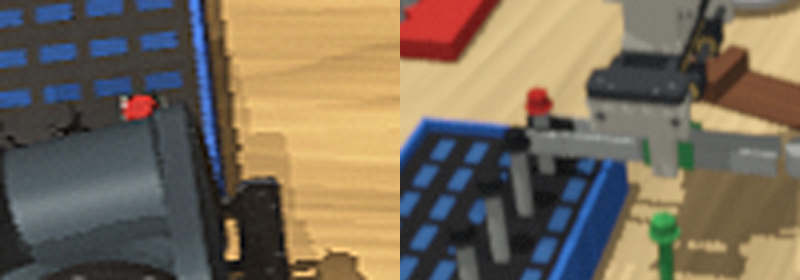

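The pads are at 35 mm (36 means a shank in the jaws) with 40 N grip, the jaws are around the shank, and the side force is almost zero. I'll lift straight up.

Emit:
play_rows(
  rows=[
    {"x": 0, "y": 0, "z": -3, "roll": 0},
    {"x": 0, "y": 0, "z": -8, "roll": 0},
    {"x": 0, "y": 0, "z": -14, "roll": 0},
    {"x": 0, "y": 0, "z": -20, "roll": 0},
    {"x": 0, "y": 0, "z": -28, "roll": 0},
    {"x": 0, "y": 0, "z": -36, "roll": 0},
    {"x": 0, "y": 0, "z": -44, "roll": 0},
    {"x": 0, "y": 0, "z": -52, "roll": 0},
  ],
)

```text
time: 8.1
position: [490.9, 176.9, 123.7]
tool_rot: [[0.99, 0.142, 0.0], [0.142, -0.99, 0.0], [0.0, -0.0, -1.0]]
contact_force: [0.2, -0.4, -2.4]
gripper_width: 0.381
grip_force: 40.0
```

Emit:
play_rows(
  rows=[
    {"x": 0, "y": 0, "z": -10, "roll": 0},
    {"x": 0, "y": 0, "z": -22, "roll": 0},
    {"x": 0, "y": 0, "z": -34, "roll": 0},
    {"x": 0, "y": 0, "z": -46, "roll": 0},
    {"x": 0, "y": 0, "z": -56, "roll": 0},
    {"x": 0, "y": 0, "z": -64, "roll": 0},
    {"x": 0, "y": 0, "z": -69, "roll": 0},
    {"x": 0, "y": 0, "z": -70, "roll": 0},
  ],
)

```text
time: 8.77
position: [491.1, 176.9, 193.5]
tool_rot: [[0.99, 0.142, 0.001], [0.142, -0.99, 0.0], [0.001, -0.0, -1.0]]
contact_force: [0.3, 0.1, -2.9]
gripper_width: 0.382
grip_force: 40.0
```

Run:
```python
from h import *
o=r.get_obs();print(o['position'],o['contact_force'],o['gripper_width'],o['grip_force'])
t=snap('top','t7.png');s=snap('side','s7.png')
cv2.imwrite('pics/v7.png',cv2.resize(s['frame'][90:310,90:340],None,fx=2,fy=2,interpolation=2))
# dish: fit bright rim ellipse
g=dict(np.load('pics/top1.png.npz'));f=cv2.cvtColor(g['frame'],cv2.COLOR_BGR2HSV)[120:200,295:375]
m=cv2.inRange(f,(0,0,90),(180,45,255));k=max(cv2.findContours(m,0,2)[0],key=cv2.contourArea)
(e,rr)=cv2.minEnclosingCircle(k);u,v=e[0]+295,e[1]+120;print('dish',u,v,rr,back(g,u,v,28),back(g,u+rr,v,28)-back(g,u-rr,v,28))
```

```text
[491.11789322 176.94714796 193.50927144] [ 0.28307278  0.08582544 -2.91623022] 0.3818651575812446 39.95563745498657
dish 335.0358352661133 158.42150115966797 25.283641815185547 [ 562.57134769 -241.47513957   28.        ] [   3.4615502  -150.37953018    0.        ]
```

View pics/v7.png

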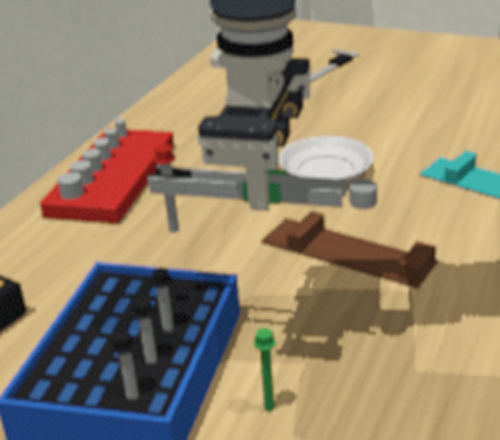

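The red bolt hangs free and upright in the jaws at (170,190), and the three black bolts are still standing in the insert. I'll carry it smoothly to the dish at (562,-241).

Emit:
play_rows(
  rows=[
    {"x": -1, "y": 4, "z": 0, "roll": 0},
    {"x": -3, "y": 12, "z": 0, "roll": 0},
    {"x": -5, "y": 24, "z": 0, "roll": 0},
    {"x": -9, "y": 40, "z": 0, "roll": 0},
    {"x": -13, "y": 60, "z": 0, "roll": 0},
    {"x": -18, "y": 82, "z": 0, "roll": 0},
    {"x": -23, "y": 105, "z": 0, "roll": 0},
    {"x": -28, "y": 128, "z": 0, "roll": 0},
  ],
)

```text
time: 9.53
position: [480.7, 44.2, 192.4]
tool_rot: [[0.99, 0.142, -0.0], [0.142, -0.99, -0.0], [-0.0, 0.0, -1.0]]
contact_force: [1.2, -0.4, -3.0]
gripper_width: 0.38
grip_force: 40.0
```

Emit:
play_rows(
  rows=[
    {"x": -5, "y": 23, "z": 0, "roll": 0},
    {"x": -10, "y": 46, "z": 0, "roll": 0},
    {"x": -15, "y": 69, "z": 0, "roll": 0},
    {"x": -20, "y": 92, "z": 0, "roll": 0},
    {"x": -25, "y": 115, "z": 0, "roll": 0},
    {"x": -30, "y": 138, "z": 0, "roll": 0},
    {"x": -35, "y": 160, "z": 0, "roll": 0},
    {"x": -40, "y": 180, "z": 0, "roll": 0},
  ],
)

```text
time: 10.2
position: [466.3, -139.8, 192.4]
tool_rot: [[0.99, 0.141, -0.0], [0.141, -0.99, -0.0], [-0.0, 0.0, -1.0]]
contact_force: [0.9, 0.4, -1.5]
gripper_width: 0.377
grip_force: 40.0
```

Emit:
play_rows(
  rows=[
    {"x": -5, "y": 20, "z": 0, "roll": 0},
    {"x": -9, "y": 40, "z": 0, "roll": 0},
    {"x": -13, "y": 60, "z": 0, "roll": 0},
    {"x": -17, "y": 78, "z": 0, "roll": 0},
    {"x": -21, "y": 94, "z": 0, "roll": 0},
    {"x": -24, "y": 106, "z": 0, "roll": 0},
    {"x": -25, "y": 113, "z": 0, "roll": 0},
    {"x": -26, "y": 116, "z": 0, "roll": 0},
  ],
)

```text
time: 10.87
position: [457.6, -257.2, 192.4]
tool_rot: [[0.99, 0.141, -0.0], [0.141, -0.99, 0.0], [-0.0, -0.0, -1.0]]
contact_force: [0.3, 0.4, -1.8]
gripper_width: 0.384
grip_force: 40.0
```

Emit:
play_rows(
  rows=[
    {"x": 0, "y": 0, "z": 0, "roll": 0},
    {"x": 0, "y": 0, "z": 0, "roll": 0},
    {"x": 0, "y": 0, "z": 0, "roll": 0},
    {"x": 0, "y": 0, "z": 0, "roll": 0},
    {"x": 0, "y": 0, "z": 0, "roll": 0},
    {"x": 0, "y": 0, "z": 0, "roll": 0},
  ],
)

```text
time: 11.37
position: [458.1, -255.9, 192.6]
tool_rot: [[0.99, 0.142, 0.0], [0.142, -0.99, 0.0], [0.0, -0.0, -1.0]]
contact_force: [-0.5, -0.2, -2.6]
gripper_width: 0.38
grip_force: 40.0
```

Run:
```python
from h import *
o=r.get_obs();p=o['position'];T=o['tool_rot'];print(p,o['contact_force'],o['gripper_width'],o['grip_force'],'jaw',p+T@np.array([105,0,0]))
t=snap('top','t8.png');s=snap('side','s8.png');print(proj(t,[562,-241,245]))
a=cv2.resize(t['frame'][100:220,280:420],(400,343),interpolation=2);b=cv2.resize(s['frame'][90:210,180:320],(400,343),interpolation=2)
cv2.imwrite('pics/v8.png',np.hstack([a,b]))
```

```text
[ 458.09725022 -255.86475993  192.64531056] [-0.50926315 -0.19020131 -2.57248531] 0.38046688640374116 39.95591461658478 jaw [ 562.02687047 -240.91036416  192.65439217]
[350.65043799 143.76262074]
```

View pics/v8.png

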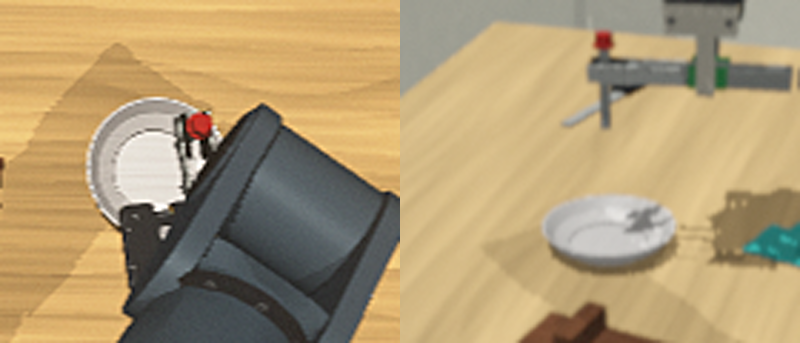

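The head is at pixel (349.6,143.8), against (350.7,143.8) predicted for a point over the dish centre. The bolt is upright in the jaws with its foot about 14 cm up, so I'm handing in.

```bash
python3 -c "
from h import *
print(r.hand_in())"
```

```text
the job is handed in; nothing more can be done
None
```

I handed in the job at about 11.5 s on the clock: the tongs hold the red bolt upright over the middle of the dish, foot about 14 cm above the bench, only the tongs touched it as planned, and the black bolts were still standing when I last checked after the lift.

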